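# Balance a counterweight lever on an edge and fit its pivot saddle

### The arm

A 7-joint arm with a two-finger parallel gripper is mounted at the origin on the work surface. World frame = base frame: x ahead of the robot, y to its left, z up, the work surface at z = 0. Lengths are in mm, angles in rad, forces in N, time in s.
With the tool pointing down it reaches from about 425 to 950 mm from the base axis. Payload 16.7 kg.
Tool frame: the origin (TCP) lies on the front face of the gripper's body, between the roots of the fingers; the fingertips stand 97 mm ahead of it and the grasp point (between the pads) lies robot.grip_point_offset ahead of it (robot.grip_point_offset is the distance from the TCP to the grasp point, in mm); z points along the fingers, y is the line along which they close (so a half turn about z gives the same grasp; the last joint's range is limited). The gripper opens to 94 mm and grips with 3 to 60 N. Pads are 16 mm wide; open, the fingers measure 119 mm over their backs; the gripper's body (75 mm by 177 mm) begins 78 mm behind the grasp point.
Start: joints at [1.044, 0.426, 0.074, 1.606, -0.034, 1.111, -0.067], TCP at [248.33, -627.625, 302.667] pointing down, gripper open.
Joint ranges: [-2.85, 2.85], [-0.5, 2.14], [-1.23, 1.37], [0.21, 2.46], [-1.02, 4.16], [0.16, 2.05], [-2.73, 2.73]. Speed limits (rad/s): [1.89, 1.89, 2.39, 2.39, 3.01, 3.01, 3.01].

### API

Orientations are given as a 3x3 rotation matrix whose columns are the frame's x, y, z axes.
In Python, from bench import readout, capture, camera_params, hand_in, robot gives the robot as it stands.
- The arm moves only by the tool jog_arm, never from a script. Its argument "commands" is a list of rows, each a list of 3 entries, a list of its own where there are three numbers: the shift along the tool's x, y, z in m, then the turn, a rotation vector about the tool's x, y, z in degrees, then the opening, from 0 (shut) to 1 (fully open). A call has 1 to 12 rows; each row shifts and turns the commanded pose from where the row before left it, along the tool's axes as they then stand; what a row does not reach is not made up. A row lasts 1/12 s, in which the tool goes at most 41.7 mm and 7.16 degrees, less where a joint would pass 70% of its speed; a pose out of reach is approached as far as the arm can. A call is refused whole if a number of a shift passes 0.0417 or a number of a turn 7.16, either way. A call with a gripper value outside its range is refused whole. The fingers move at their own pace and stop on an object; the grip force is fixed at half the most. Time passes only in rows, so rows that do not move let the fingers close. It gives the time, the measured TCP pose, the force, the opening and the grip force at its end, in the units of the state.
- readout.state(): the state, without advancing time (a new reading comes with each control period).
- capture(name): name is "scene" or "top" or "wrist"; returns the picture (480x640x3 uint8, blue, green, red); there is no depth.
- camera_params(name): a dict with "fx", "fy", "cx", "cy" (pixels), "R" (3x3) and "t" (3): a world point X has camera coordinates R X + t. Camera axes: x right, y down, z forward; pixel columns grow to the right and rows downward; lengths in mm; the calibration is good to about 2 mm. A picture is of the moment at which its call begins: read the wrist's pose just before it. camera_params takes no time and is no camera call; for the wrist camera it gives the pose at the moment of the call.
- hand_in(): hands the job in; it is judged then, once.
The state is a dict: "t": time; "joints": joint angles; "dq": joint speeds; "joint_efforts": joint torques, N m; "tcp_pos": TCP position; "ee_rot": TCP orientation; "force": force on the tool from outside, world axes, zero at the start; "wrist_torque": the same for the moment, N m; "finger_gap": opening from 0.0 (shut) to 1.0 (fully open); "grasp_force": force on a finger pad.
Only numpy, scipy, OpenCV 4.12 (cv2) and the standard library are available. Lean on these libraries where they do the work, as an engineer would, in place of code of your own. Each camera call takes 0.05 s, during which the arm holds its last target. There are 200 camera calls.

### The job

Find the balance point of the ballasted box-section lever: lay it squarely across the steel bar that stands in the machine vice, feel where it balances, and let go of it there so that it lies level on that edge alone; set it down gently and never let it tip over. Then set the pivot saddle down gently astride the lever, straight above the edge, so that it marks the balance point, and leave both balanced there with everything else on the bench undisturbed.

Things in the scene. Friction and masses are not known exactly. Their poses are not given: they have to be found in the camera images.
- lever: aluminium box-section lever, closed: steel fork at its +x end, black cap at -x; 440 mm long (x), 20 wide (y), 40 high (z), lying on a 20 mm face. Origin: middle of the underside, 220 mm from either end; z up. Steel ballast fixed inside, unseen: total mass 0.3 to 0.65 kg, balance point anywhere from 20 to 70 mm from the origin towards the fork
- saddle: dark steel pivot saddle, 0.12 kg, stands on two legs: U foot open below, 44 mm long (x), 32 wide (y), 26 between the legs, plate underside 20 mm and top 24 mm above the leg ends; upright lug in the middle, 10 mm thick (y), 30 long (x), round top at 59 mm. Origin: centre, at the leg ends; z up. A lever runs through along its x. Stands in one of two places
- vice: low machine vice, fixed to the bench, 100 mm jaws whose tops are 72 mm high; x is the closing direction (screw and tommy bar towards +x), y runs along the jaws. Origin on the bench under the middle of the clamped bar
- edge_bar: flat steel bar clamped upright between the vice's jaws, the fulcrum: its top edge is flat, 10 mm wide (along the vice's x) and 120 mm long (along the vice's y), 95 mm above the bench, 23 mm above the jaws; same frame as the vice
- edge_mid (a point): middle of the top edge of the clamped bar, axes as the vice
- bush: bystander: loose steel bush, 40 mm across, 32 mm high, origin under its centre; it may have changed places with the saddle
- hammer: bystander: hammer, 260 mm, lying on the far side of the bench
- wrench: bystander: spanner, 190 mm, lying beyond the lever's fork end
- offcut: bystander: open piece of the same box section, 110 mm long
- try_square: bystander: try square, stock 115 mm, blade 150 mm
- spray_can: bystander: spray can, 60 mm across, 190 mm high
- bolt_tray: bystander: sheet-steel tray of bolts, 95 by 190 mm, 30 mm high

How it is judged (in metres and radians):
On the way, in this order (a step that is already met when the one before it is completed fails the run):
1. the lever lies level across the edge of the bar, by itself, with the robot off it and the saddle not yet near (angle between lever's own z axis and vertical below 0.04 rad and angle between the x axis of lever and the x axis of vice, either way round below 0.26 rad and contact force between lever and edge_bar above 2 N and contact force between each of the arm, the fingers and lever below 0.05 N and linear speed of lever below 0.02 m/s and horizontal distance between saddle and edge_mid above 0.08 m), for 0.5 s.
2. the saddle is seated astride the lever, straight above the edge (z of saddle in the frame of lever between 0.018 and 0.0225 m and y of saddle in the frame of lever between -0.006 and 0.006 m and x of saddle in the frame of edge_mid between -0.01 and 0.01 m), for 0.2 s.
At the end, for the whole second after the job is handed in: Lever at rest on the bar's top edge alone: level within 0.04 rad (2.3 deg), square to the edge within 0.26 rad (15 deg). Saddle fully down astride it (plate on the lever's top within 2.5 mm, within 6 mm sideways), its middle within 10 mm of the edge's centre line. Both at rest, released (all of step 2 and angle between lever's own z axis and vertical below 0.04 rad and angle between the x axis of lever and the x axis of vice, either way round below 0.26 rad and height (world z) of lever between 0.089 and 0.101 m and contact force between lever and edge_bar above 2 N and linear speed of each of lever, saddle below 0.01 m/s); the robot touches nothing.
It fails at once if the lever tips over (tilts more than 0.3 rad, 17 degrees) (angle between lever's own z axis and vertical above 0.3 rad).
It fails at once if the lever is pressed or dropped on the edge with more than 35 N (contact force between lever and edge_bar above 35 N).
It fails at once if the saddle is pressed or dropped on the lever with more than 25 N (contact force between saddle and lever above 25 N).
It fails at once if another thing on the bench is shifted by more than 30 mm (distance of any of bush, hammer, wrench, offcut, try_square, spray_can, bolt_tray from where it was at the start of the episode above 0.03 m).
It also fails if it takes over 72 s, if anything falls off the work surface, if the arm or the gripper's body presses on something with over 40 N, if the wrist force passes 120 N, or if a joint passes its speed limit or range.

## Working session

There is one attempt and no reset: what is moved stays moved. The work goes in short steps, Python scripts to look and compute and a tool call to move; the robot and the scene stay as the last step left them, time stands still between calls to the robot, and variables do not carry over. Pictures are saved under pics/ and viewed, at most 12 in all, crops included, and the job is handed in when it is done.

Besides the shell and the picture viewer there is one more tool, called after ">>>" by a JSON object that holds its "fn" and its "kwargs", one argument or row to a line. jog_arm: Moves the arm, as the interface text tells. Its arguments: {"type":"object","properties":{"commands":{"type":"array"}},"required":["commands"]}

```bash
ls; mkdir -p pics; python3 - <<'E'
from bench import readout,capture,camera_params,robot
import cv2,numpy as np
s=readout.state();print(s);print(robot.grip_point_offset)
for n in("scene","top"):
    cv2.imwrite(f"pics/{n}0.png",capture(n));p=camera_params(n);print(n,p)
E
```

```text
pics
{'t': 0.0, 'joints': array([ 1.04453746,  0.42675341,  0.07384342,  1.60659419, -0.03408809,
        1.11077966, -0.06706476]), 'dq': array([ 0.00126729,  0.0001073 , -0.00019984,  0.0001873 , -0.00122849,
       -0.00260084,  0.00047803]), 'joint_efforts': array([-3.76874705e-04, -9.35819149e+01,  3.66642460e+00, -4.54192972e+01,
       -4.88927518e-02,  2.01430020e-02,  1.56951996e-04]), 'tcp_pos': array([ 248.2082062 , -627.38109697,  301.9666868 ]), 'ee_rot': array([[ 9.29856017e-01,  3.67923183e-01, -5.63999437e-04],
       [ 3.67923601e-01, -9.29855319e-01,  1.14401240e-03],
       [-1.03529192e-04, -1.27127552e-03, -9.99999187e-01]]), 'force': array([-0.35969487, -1.28037594,  0.2261015 ]), 'wrist_torque': array([-0.00409917,  0.00764686, -0.03098071]), 'grasp_force': 0.0, 'finger_gap': 0.9997803914921146}
78.39999999999999
scene {'fx': 615.7335457735104, 'fy': 615.7335457735104, 'cx': 321.7829016321641, 'cy': 244.5255500750113, 'R': array([[ 0.60476912,  0.79636592,  0.00745882],
       [ 0.63490651, -0.47645882, -0.60817819],
       [-0.48077856,  0.37254305, -0.79376549]]), 't': array([-349.92408293, -365.29097375, 1820.70389252])}
top {'fx': 454.5677363256445, 'fy': 454.5677363256445, 'cx': 326.06299662251587, 'cy': 239.84566950969443, 'R': array([[ 0.01700942, -0.99948623,  0.02716527],
       [-0.98778697, -0.02100647, -0.1543879 ],
       [ 0.15487922, -0.02420745, -0.98763679]]), 't': array([ -75.60947717,  611.58530674, 1251.23362861])}
```

View pics/scene0.png

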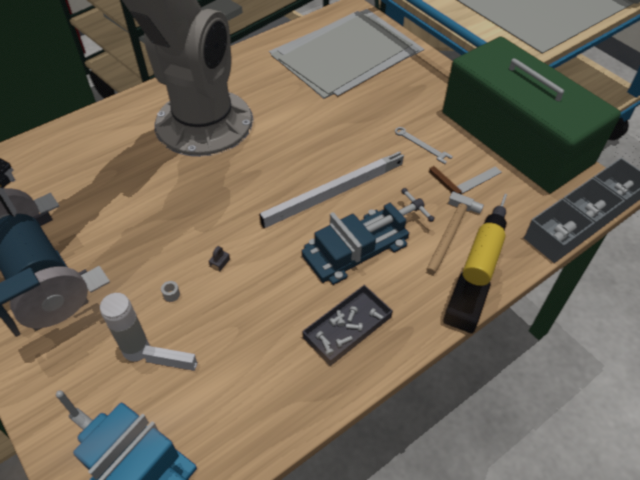

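View pics/top0.png

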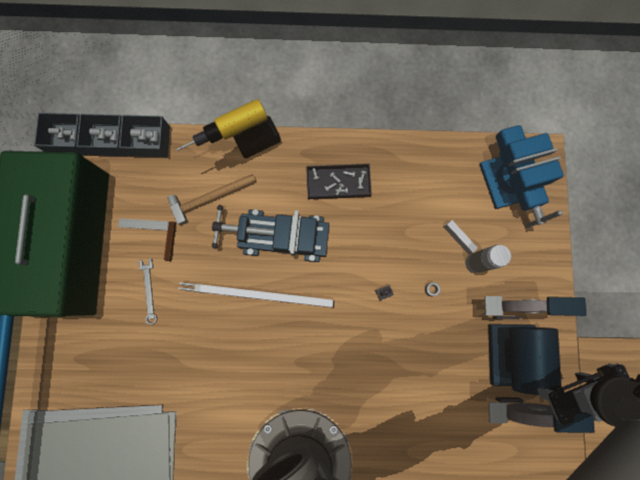

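The scene view shows the lever (cap 263,218; fork 400,160), the vice, the saddle at (219,258) and the bush at (170,290). In the top view the lever runs from its fork at (181,286) to its cap at (333,303). The bar is at about (295,232), the saddle at (384,292) and the bush at (432,289).

```bash
cat > h.py <<'E'
from bench import readout,capture,camera_params,robot
import cv2,numpy as np
np.set_printoptions(precision=4,suppress=True)
def ray(p,px,z):
    px=np.atleast_2d(np.array(px,float))
    d=np.c_[(px[:,0]-p["cx"])/p["fx"],(px[:,1]-p["cy"])/p["fy"],np.ones(len(px))]@p["R"]
    c=-p["R"].T@p["t"]; return c+d*((z-c[2])/d[:,2])[:,None]
def proj(p,X):
    c=np.atleast_2d(X)@p["R"].T+p["t"]; return np.c_[c[:,0]/c[:,2]*p["fx"]+p["cx"],c[:,1]/c[:,2]*p["fy"]+p["cy"]]
def blobs(m,p,z,amin=15,box=None):
    n,l,st,_=cv2.connectedComponentsWithStats(m.astype(np.uint8))
    for i in range(1,n):
        if st[i,4]<amin: continue
        x,y=st[i,0]+st[i,2]/2,st[i,1]+st[i,3]/2
        if box and not(box[0]<x<box[2] and box[1]<y<box[3]): continue
        pts=np.argwhere(l==i)[:,::-1].astype(np.float32); r=cv2.minAreaRect(pts); b=cv2.boxPoints(r)
        print("area",st[i,4],"c",np.array(r[0]),"world c",ray(p,[r[0]],z)[0],"corners\n",np.c_[b,ray(p,b,z)[:,:2]])
E
python3 - <<'E'
from h import *
p=camera_params("top");im=cv2.imread("pics/top0.png");h=cv2.cvtColor(im,cv2.COLOR_BGR2HSV)
m=(h[...,1]<50)&(h[...,2]>120)
print("lever");blobs(m,p,40,150,(170,275,345,315))
print("bar");blobs(m,p,95,30,(285,205,310,260))
d=h[...,2]<75
print("saddle");blobs(d,p,30,20,(370,280,400,305))
print("bush");blobs(h[...,1]<60,p,32,20,(420,278,445,300))
print(readout.state()["t"])
a=cv2.resize(im[200:310,170:345],None,fx=4.5,fy=4.5,interpolation=cv2.INTER_CUBIC);cv2.imwrite("pics/c1.png",a)
E
```

```text
lever
area 1160 c [255.5281 294.2555] world c [455.1065 131.7511  40.    ] corners
 [[178.2655 289.3846 464.7909 348.2063]
 [179.1779 281.4541 487.0159 347.1448]
 [332.7908 299.1264 445.3652 -85.9774]
 [331.8784 307.0569 423.1836 -83.7342]]
bar
area 286 c [294.2805 231.9756] world c [625.7353  25.2845  95.    ] corners
 [[287.9391 252.5488 568.2205  41.0252]
 [292.6098 210.5122 686.1307  31.6001]
 [300.622  211.4024 684.1152   9.3071]
 [295.9513 253.439  566.2136  19.0602]]
saddle
area 129 c [383.8793 292.4483] world c [ 467.1506 -232.2609   30.    ] corners
 [[ 375.5172  290.7931  471.4219 -208.2781]
 [ 388.7931  285.4828  487.2611 -246.4516]
 [ 392.2414  294.1034  462.8799 -256.2408]
 [ 378.9655  299.4138  447.1466 -218.1454]]
bush
area 122 c [432.5001 289.    ] world c [ 479.4249 -371.8468   32.    ] corners
 [[ 423.0001  289.      478.9235 -344.4543]
 [ 432.5001  279.5     506.6285 -372.3739]
 [ 442.0001  289.      479.9269 -399.2704]
 [ 432.5001  298.5     452.3967 -371.3231]]
0.1
```

View pics/c1.png

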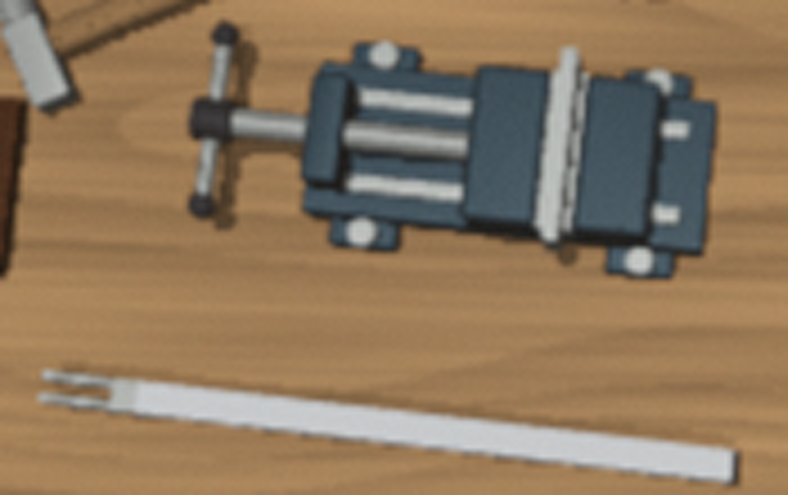

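The crop shows the bar's bright top edge from (571,50) to (545,240), which is px (296.9,211.1) to (291.1,253.3). The lever's fork is on the left, on the same side as the tommy bar. Lever and vice axes agree to within about a degree.

```bash
cat >> h.py <<'E'
from scipy.spatial.transform import Rotation as Ro
import json
def Rdown(a): # tool y at world angle a (deg), pointing down
    a=np.radians(a); y=np.array([np.cos(a),np.sin(a),0]); z=np.array([0,0,-1.]); return np.c_[np.cross(y,z),y,z]
def plan(wps,yaw,op,step=35,s=None):
    "rows through world TCP waypoints; the turn to yaw is spread over the first rows"
    s=s or readout.state(); P=s["tcp_pos"].copy(); R=s["ee_rot"].copy(); G=Rdown(yaw); out=[]
    for w in wps:
        n=max(1,int(np.ceil(np.linalg.norm(np.array(w)-P)/step)))
        for q in np.linspace(P,w,n+1)[1:]:
            d=np.round(R.T@(q-P)/1000,4); v=np.degrees(Ro.from_matrix(R.T@G).as_rotvec())
            k=np.abs(v).max(); v=np.round(v*min(1,6.5/max(k,1e-9)),2)
            out.append([d.tolist(),v.tolist(),op]); P=P+R@d*1000; R=R@Ro.from_rotvec(np.radians(v)).as_matrix()
    print(len(out),json.dumps(out)); print("end",P,"yaw left",np.degrees(Ro.from_matrix(R.T@G).magnitude()))
def st():
    s=readout.state(); print(f't {s["t"]:.2f} gap {s["finger_gap"]:.3f} gf {s["grasp_force"]:.1f}',s["tcp_pos"],"F",s["force"],"M",s["wrist_torque"]); return s
E
python3 - <<'E'
from h import *
plan([(500,-270,330),(460,170,300)],-5.5,1,36)
E
```

```text
26 [[[0.0281, -0.0184, -0.0021], [-0.01, -0.0, -6.5], 1], [[0.0301, -0.0152, -0.0022], [-0.01, -0.0, -6.5], 1], [[0.0315, -0.0116, -0.0021], [-0.01, -0.0, -6.5], 1], [[0.0327, -0.008, -0.0021], [-0.0, -0.0, -6.5], 1], [[0.0333, -0.0043, -0.0022], [-0.0, -0.0, -6.5], 1], [[0.0337, -0.0004, -0.0021], [-0.01, -0.01, -6.5], 1], [[0.0334, 0.0034, -0.0022], [-0.0, -0.0, -6.5], 1], [[0.0329, 0.0071, -0.0021], [-0.01, -0.01, -6.5], 1], [[0.0318, 0.0108, -0.0022], [-0.0, -0.0, -6.5], 1], [[0.0304, 0.0143, -0.0021], [-0.01, -0.01, -4.41], 1], [[0.0293, 0.0167, -0.0022], [0.0, 0.0, -0.0], 1], [[0.0292, 0.0166, -0.0021], [0.0, 0.0, -0.0], 1], [[0.0292, 0.0167, -0.0022], [0.0, 0.0, -0.0], 1], [[0.0334, -0.0063, 0.0023], [0.0, 0.0, -0.0], 1], [[0.0334, -0.0063, 0.0023], [0.0, 0.0, -0.0], 1], [[0.0334, -0.0063, 0.0023], [0.0, 0.0, -0.0], 1], [[0.0334, -0.0063, 0.0023], [0.0, 0.0, -0.0], 1], [[0.0334, -0.0064, 0.0023], [0.0, 0.0, -0.0], 1], [[0.0334, -0.0063, 0.0024], [0.0, 0.0, -0.0], 1], [[0.0334, -0.0063, 0.0023], [0.0, 0.0, -0.0], 1], [[0.0334, -0.0063, 0.0023], [0.0, 0.0, -0.0], 1], [[0.0334, -0.0063, 0.0023], [0.0, 0.0, -0.0], 1], [[0.0334, -0.0063, 0.0023], [0.0, 0.0, -0.0], 1], [[0.0333, -0.0063, 0.0023], [0.0, 0.0, -0.0], 1], [[0.0334, -0.0063, 0.0023], [0.0, 0.0, -0.0], 1], [[0.0334, -0.0063, 0.0023], [0.0, 0.0, -0.0], 1]]
end [460.0446 169.96   300.0217] yaw left 0.005622384631702478
```

>>> {"fn": "jog_arm", "kwargs": {
  "commands": [
    [[0.028,-0.018,-0.002],[0,0,-6.5],1],
    [[0.03,-0.015,-0.002],[0,0,-6.5],1],
    [[0.0315,-0.0115,-0.002],[0,0,-6.5],1],
    [[0.0325,-0.008,-0.002],[0,0,-6.5],1],
    [[0.0335,-0.0045,-0.002],[0,0,-6.5],1],
    [[0.0335,-0.0005,-0.002],[0,0,-6.5],1],
    [[0.0335,0.0035,-0.002],[0,0,-6.5],1],
    [[0.033,0.007,-0.002],[0,0,-6.5],1],
    [[0.032,0.011,-0.002],[0,0,-6.5],1],
    [[0.0305,0.0145,-0.002],[0,0,-4.4],1],
    [[0.0295,0.0165,-0.002],[0,0,0],1],
    [[0.0295,0.0165,-0.002],[0,0,0],1]
  ]
}}

```text
t: 1.1
tcp_pos: [481.2, -296.0, 326.7]
ee_rot: [[0.096, 0.995, -0.0], [0.995, -0.096, 0.0], [0.0, -0.0, -1.0]]
force: [1.5, -0.8, 0.2]
finger_gap: 1.002
grasp_force: 0.0
```

>>> {"fn": "jog_arm", "kwargs": {
  "commands": [
    [[0.0295,0.0165,-0.002],[0,0,0],1],
    [[0.0335,-0.006,0],[0,0,0],1],
    [[0.0335,-0.006,0],[0,0,0],1],
    [[0.0335,-0.006,0],[0,0,0],1],
    [[0.0335,-0.006,0],[0,0,0],1],
    [[0.0335,-0.006,0],[0,0,0],1],
    [[0.0335,-0.006,0],[0,0,0],1],
    [[0.0335,-0.006,0],[0,0,0],1],
    [[0.0335,-0.006,0],[0,0,0],1],
    [[0.0335,-0.006,0],[0,0,0],1],
    [[0.0335,-0.006,0],[0,0,0],1],
    [[0,0,0],[0,0,0],1]
  ]
}}

```text
t: 2.1
tcp_pos: [471.5, 75.6, 329.0]
ee_rot: [[0.089, 0.996, 0.0], [0.996, -0.089, 0.002], [0.002, 0.0, -1.0]]
force: [-0.0, 0.5, 0.4]
finger_gap: 0.999
grasp_force: 0.0
```

```bash
python3 - <<'E'
from h import *
s=st();print(s["ee_rot"]);p=camera_params("wrist");im=capture("wrist");cv2.imwrite("pics/w1.png",im);print(p)
np.save("pics/w1.npy",p,allow_pickle=True)
E
```

```text
t 2.10 gap 0.999 gf 0.0 [471.5056  75.5639 328.9873] F [-0.0197  0.5411  0.3728] M [-0.0963 -0.0651 -0.0465]
[[ 0.0894  0.996   0.0005]
 [ 0.996  -0.0894  0.0016]
 [ 0.0016  0.0003 -1.    ]]
{'fx': 387.5364890570825, 'fy': 387.5364890570825, 'cx': 314.8904300277181, 'cy': 235.80346362661305, 'R': array([[ 0.996 , -0.0898,  0.0022],
       [-0.0877, -0.9668,  0.2399],
       [-0.0194, -0.2391, -0.9708]]), 't': array([-462.8048,   82.6614,  443.3651])}
```

View pics/w1.png

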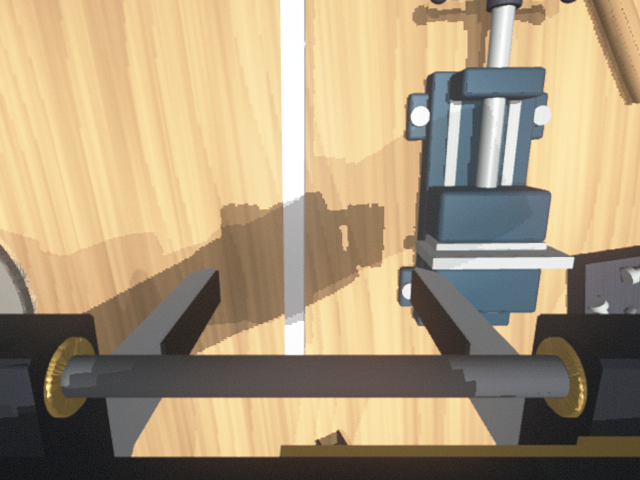

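The wrist view looks along +y. It shows the lever as a white strip at columns 282–304, and the bar crossing from about (425,250) to (572,262). A bright jaw-plate line lies at row 243.

```bash
python3 - <<'E'
from h import *
p=np.load("pics/w1.npy",allow_pickle=True).item();im=cv2.imread("pics/w1.png");g=cv2.cvtColor(im,cv2.COLOR_BGR2GRAY)
for c in (440,480,500,540,560): print(c,[int(v) for v in g[232:275,c]])
for r in (20,120,330):
    x=np.where((im[r,270:320].min(axis=-1)>200))[0]+270;print(r,x.min(),x.max(),ray(p,[[x.min()-.5,r],[x.max()+.5,r]],40))
print([int(v) for v in g[258,405:435]],[int(v) for v in g[262,560:585]])
T=camera_params("top");t=cv2.imread("pics/top0.png");tg=cv2.cvtColor(t,cv2.COLOR_BGR2GRAY)
for r in(214,220,232,245,250): print(r,[int(v) for v in tg[r,282:308]])
E
```

```text
440 [85, 87, 87, 92, 90, 92, 89, 89, 84, 78, 91, 135, 209, 226, 226, 224, 226, 227, 165, 113, 109, 112, 113, 108, 110, 128, 200, 224, 222, 221, 221, 221, 222, 221, 220, 222, 221, 158, 105, 112, 116, 120, 117]
480 [101, 102, 102, 99, 99, 99, 100, 96, 85, 81, 92, 152, 210, 222, 235, 239, 228, 204, 144, 112, 108, 112, 111, 106, 113, 169, 229, 238, 237, 237, 236, 238, 236, 238, 237, 239, 225, 148, 100, 108, 108, 110, 113]
500 [102, 99, 98, 99, 103, 106, 106, 101, 92, 87, 103, 194, 234, 240, 237, 238, 228, 204, 146, 108, 109, 111, 113, 112, 113, 164, 228, 237, 238, 237, 237, 237, 237, 237, 238, 240, 201, 129, 99, 105, 108, 111, 110]
540 [109, 114, 107, 106, 105, 109, 104, 99, 95, 95, 119, 222, 240, 237, 237, 238, 239, 199, 136, 115, 114, 113, 112, 104, 113, 195, 233, 237, 236, 236, 237, 236, 237, 238, 238, 237, 192, 142, 124, 118, 117, 134, 152]
560 [219, 218, 221, 218, 216, 219, 216, 217, 217, 216, 216, 218, 218, 216, 215, 215, 217, 217, 206, 151, 116, 117, 114, 111, 124, 223, 237, 236, 236, 235, 236, 236, 237, 236, 236, 237, 225, 215, 210, 212, 212, 209, 208]
20 280 303 [[456.0855 247.8
[... 349 characters left out ...]
 237, 236, 236, 236, 235, 236, 236, 236, 238, 236, 179, 82, 66, 66, 66, 71, 66, 65, 69, 68, 67, 67]
214 [90, 94, 101, 100, 106, 114, 121, 120, 121, 121, 121, 125, 153, 181, 183, 161, 111, 98, 120, 121, 122, 122, 120, 122, 121, 121]
220 [75, 74, 75, 76, 76, 76, 75, 78, 68, 66, 131, 180, 183, 184, 176, 135, 121, 137, 93, 67, 77, 75, 76, 78, 73, 75]
232 [80, 79, 80, 81, 81, 82, 79, 70, 102, 163, 185, 187, 186, 164, 118, 142, 146, 71, 72, 79, 80, 81, 81, 80, 80, 79]
245 [85, 87, 87, 85, 88, 78, 69, 135, 186, 185, 189, 188, 151, 96, 123, 114, 71, 84, 86, 84, 85, 87, 84, 85, 85, 86]
250 [30, 32, 31, 33, 32, 37, 66, 124, 170, 188, 190, 167, 119, 130, 133, 67, 54, 62, 66, 66, 71, 72, 74, 76, 78, 74]
```

```bash
python3 - <<'E'
from h import *
p=np.load("pics/w1.npy",allow_pickle=True).item();im=cv2.imread("pics/w1.png");g=cv2.cvtColor(im,cv2.COLOR_BGR2GRAY)
def mid(v,o,th):
    v=v.astype(float); i=np.where(v>th)[0]; a,b=i[0],i[-1]
    return o+a-1+(th-v[a-1])/(v[a]-v[a-1]), o+b+(v[b]-th)/(v[b]-v[b+1])
L=[]
for c in range(440,545,10):
    a,b=mid(g[253:274,c],253,175); L.append(ray(p,[[c,a],[c,b]],95))
L=np.array(L);m=L.mean(1);print("width",np.mean(L[:,0,1]-L[:,1,1]));f=np.polyfit(m[:,0],m[:,1],1);print("wrist line y at x=625:",np.polyval(f,625),"slope",f[0])
print("ends",ray(p,[[573,262]],95))
T=camera_params("top");t=cv2.cvtColor(cv2.imread("pics/top0.png"),cv2.COLOR_BGR2GRAY);M=[]
for r in range(218,248,3):
    v=t[r,282:306].astype(float);k=np.argmax(v);a=k
    while v[a-1]>130:a-=1
    b=k
    while v[b+1]>140:b+=1
    x0=a-(v[a]-130)/(v[a]-v[a-1]);x1=b+(v[b]-140)/(v[b]-v[b+1]);M.append(ray(T,[[282+x0,r],[282+x1,r]],95))
M=np.array(M);m=M.mean(1);f=np.polyfit(m[:,0],m[:,1],1);print("top: y at 625",np.polyval(f,625),f[0],"width",np.mean(M[:,0,1]-M[:,1,1]))
print("top ends",ray(T,[[295.5,210.6],[292,253.2]],95))
plan([(459.5,176,300),(459.5,176,104)],-5.5,1,38)
E
```

```text
width 10.265581957371936
wrist line y at x=625: 28.412444178836097 slope -0.0823738048481912
ends [[688.7153  23.3856  95.    ]]
top: y at 625 28.828167370487037 -0.08133732313380028 width 13.861440953060026
top ends [[686.0663  23.5775  95.    ]
 [566.6519  29.8776  95.    ]]
9 [[[0.0339, -0.0073, 0.0096], [-0.0, -0.04, 0.28], 1], [[0.034, -0.0074, 0.0096], [-0.0, 0.0, -0.0], 1], [[0.0339, -0.0074, 0.0095], [-0.0, 0.0, -0.0], 1], [[-0.0, 0.0, 0.0327], [-0.0, 0.0, -0.0], 1], [[-0.0, 0.0, 0.0326], [-0.0, 0.0, -0.0], 1], [[-0.0, 0.0, 0.0327], [-0.0, 0.0, -0.0], 1], [[-0.0, 0.0, 0.0327], [-0.0, 0.0, -0.0], 1], [[-0.0, 0.0, 0.0327], [-0.0, 0.0, -0.0], 1], [[-0.0, 0.0, 0.0326], [-0.0, 0.0, -0.0], 1]]
end [459.4824 176.0238 104.0445] yaw left 0.007417834962941963
```

>>> {"fn": "jog_arm", "kwargs": {
  "commands": [
    [[0.034,-0.0075,0.0095],[0,0,0.3],1],
    [[0.034,-0.0075,0.0095],[0,0,0],1],
    [[0.034,-0.0075,0.0095],[0,0,0],1],
    [[0,0,0.0325],[0,0,0],1],
    [[0,0,0.0325],[0,0,0],1],
    [[0,0,0.0325],[0,0,0],1],
    [[0,0,0.0325],[0,0,0],1],
    [[0,0,0.0325],[0,0,0],1],
    [[0,0,0.0325],[0,0,0],1],
    [[0,0,0],[0,0,0],1],
    [[0,0,0],[0,0,0],1],
    [[0,0,0],[0,0,0],1]
  ]
}}

```text
t: 3.15
tcp_pos: [460.9, 173.3, 106.5]
ee_rot: [[0.102, 0.995, 0.001], [0.995, -0.102, 0.0], [0.0, 0.001, -1.0]]
force: [-0.2, -0.3, -0.3]
finger_gap: 1.0
grasp_force: 0.0
```

```bash
cat >> h.py <<'E'
def avg(n=6):
    "mean force/torque over n periods, time advanced by camera calls"
    F=[];M=[]
    for _ in range(n):
        s=readout.state();F.append(s["force"]);M.append(s["wrist_torque"]);capture("top")
    F=np.array(F);M=np.array(M);print("F",F.mean(0),F.std(0),"M",M.mean(0),M.std(0),s["tcp_pos"],"t",s["t"]);return F.mean(0),M.mean(0)
E
python3 - <<'E'
from h import *
st();np.save("tare.npy",np.array(avg(10)))
E
```

```text
t 3.15 gap 1.000 gf 0.0 [460.8996 173.2541 106.5117] F [-0.176  -0.2869 -0.2994] M [-0.0667 -0.0475 -0.0125]
F [-0.0772 -0.0434 -0.1278] [0.267  0.3392 0.3527] M [-0.0482 -0.0713  0.001 ] [0.0285 0.0286 0.0253] [460.4795 173.219  105.6506] t 3.6
```

>>> {"fn": "jog_arm", "kwargs": {
  "commands": [
    [[0,0,0],[0,0,0],0],
    [[0,0,0],[0,0,0],0],
    [[0,0,0],[0,0,0],0],
    [[0,0,0],[0,0,0],0],
    [[0,0,0],[0,0,0],0],
    [[0,0,0],[0,0,0],0],
    [[0,0,0],[0,0,0],0],
    [[0,0,0],[0,0,0],0],
    [[0,0,0],[0,0,0],0]
  ]
}}

```text
t: 4.4
tcp_pos: [460.2, 173.3, 105.2]
ee_rot: [[0.101, 0.995, -0.0], [0.995, -0.101, 0.0], [0.0, -0.0, -1.0]]
force: [0.4, -0.2, -0.2]
finger_gap: 0.398
grasp_force: 0.0
```

>>> {"fn": "jog_arm", "kwargs": {
  "commands": [
    [[0,0,-0.005],[0,0,0],0],
    [[0,0,-0.01],[0,0,0],0],
    [[0,0,-0.015],[0,0,0],0],
    [[0,0,-0.015],[0,0,0],0],
    [[0,0,-0.01],[0,0,0],0],
    [[0,0,-0.005],[0,0,0],0],
    [[0,0,0],[0,0,0],0],
    [[0,0,0],[0,0,0],0],
    [[0,0,0],[0,0,0],0]
  ]
}}

```text
t: 5.15
tcp_pos: [459.9, 173.0, 164.6]
ee_rot: [[0.101, 0.995, -0.001], [0.995, -0.101, -0.0], [-0.0, -0.001, -1.0]]
force: [1.1, -0.2, -6.5]
finger_gap: 0.211
grasp_force: 30.0
```

```bash
python3 - <<'E'
from h import *
T=np.load("tare.npy");s=st();print(s["ee_rot"]);F,M=avg(24);F-=T[0];M-=T[1];print(F,M, "com dy from lever pt:",M[0]/F[2]*1000,"dx",-M[1]/F[2]*1000)
cv2.imwrite("pics/s2.png",capture("scene"))
E
```

```text
t 5.15 gap 0.211 gf 30.0 [459.9398 173.0269 164.6357] F [ 1.0878 -0.1838 -6.5281] M [-0.1336 -0.0377  0.0074]
[[ 0.1014  0.9948 -0.0008]
 [ 0.9948 -0.1014 -0.0003]
 [-0.0004 -0.0008 -1.    ]]
F [ 0.2142 -0.0133 -5.947 ] [0.4199 0.4712 0.4729] M [-0.1725 -0.0633  0.0032] [0.0327 0.0276 0.0297] [460.2506 173.255  165.2098] t 6.3
[ 0.2914  0.0301 -5.8192] [-0.1244  0.008   0.0022] com dy from lever pt: 21.373931628252922 dx 1.3735635935508468
```

The fingers were still closing when the lift began, so the grip height on the lever is uncertain. I'll set it back on the bench, move towards the measured balance point and regrip.

>>> {"fn": "jog_arm", "kwargs": {
  "commands": [
    [[0,0,0.012],[0,0,0],0],
    [[0,0,0.012],[0,0,0],0],
    [[0,0,0.008],[0,0,0],0],
    [[0,0,0.002],[0,0,0],0],
    [[0,0,0],[0,0,0],0]
  ]
}}

```text
t: 6.82
tcp_pos: [459.8, 173.1, 130.1]
ee_rot: [[0.101, 0.995, -0.002], [0.995, -0.101, -0.001], [-0.001, -0.002, -1.0]]
force: [-1.0, -0.8, -4.7]
finger_gap: 0.208
grasp_force: 30.0
```

```bash
python3 - <<'E'
from h import *
st();im=capture("scene");p=camera_params("scene")
cv2.imwrite("pics/s3.png",cv2.resize(im[120:250,230:430],None,fx=4,fy=4,interpolation=cv2.INTER_CUBIC))
E
```

```text
t 6.82 gap 0.208 gf 30.0 [459.8256 173.0643 130.1246] F [-1.0254 -0.772  -4.7194] M [-0.2469 -0.0372  0.0225]
```

View pics/s3.png

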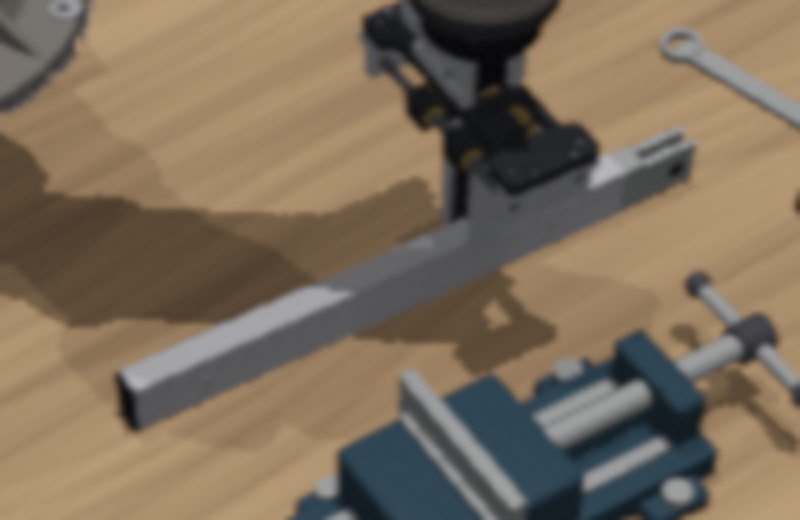

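The scene crop shows the lever held level, its cap at about (130,400), still a little above the bench. I'll lower it slowly until it touches.

>>> {"fn": "jog_arm", "kwargs": {
  "commands": [
    [[0,0,0.002],[0,0,0],0],
    [[0,0,0.002],[0,0,0],0],
    [[0,0,0.002],[0,0,0],0],
    [[0,0,0.002],[0,0,0],0],
    [[0,0,0],[0,0,0],0]
  ]
}}

```text
t: 7.28
tcp_pos: [460.3, 174.6, 124.4]
ee_rot: [[0.1, 0.995, 0.001], [0.995, -0.1, 0.001], [0.001, 0.001, -1.0]]
force: [-10.4, 0.6, 30.1]
finger_gap: 0.209
grasp_force: 30.0
```

>>> {"fn": "jog_arm", "kwargs": {
  "commands": [
    [[0,0,0.002],[0,0,0],0],
    [[0,0,0.002],[0,0,0],0],
    [[0,0,0.002],[0,0,0],0],
    [[0,0,0],[0,0,0],0]
  ]
}}

```text
t: 7.62
tcp_pos: [460.3, 174.8, 118.5]
ee_rot: [[0.1, 0.995, 0.001], [0.995, -0.1, 0.001], [0.001, 0.001, -1.0]]
force: [-11.1, 2.1, 31.7]
finger_gap: 0.207
grasp_force: 30.0
```

>>> {"fn": "jog_arm", "kwargs": {
  "commands": [
    [[0,0,-0.002],[0,0,0],0.5],
    [[0,0,0],[0,0,0],0.5],
    [[0,0,0],[0,0,0],0.5],
    [[0,0,0],[0,0,0],0.5],
    [[0.01,0,0.006],[0,0,0],0.5],
    [[0.01,0,0.006],[0,0,0],0.5],
    [[0,0,0.004],[0,0,0],0.5],
    [[0,0,0],[0,0,0],0.5],
    [[0,0,0],[0,0,0],0.5]
  ]
}}

```text
t: 8.37
tcp_pos: [462.0, 192.7, 102.9]
ee_rot: [[0.101, 0.995, -0.001], [0.995, -0.101, -0.0], [-0.001, -0.001, -1.0]]
force: [-0.4, 0.6, -0.1]
finger_gap: 0.5
grasp_force: 0.0
```

```bash
python3 - <<'E'
from h import *
s=st();print(s["ee_rot"]);np.save("tare.npy",np.array(avg(24)))
p=camera_params("top");im=capture("top");cv2.imwrite("pics/t3.png",im);h=cv2.cvtColor(im,cv2.COLOR_BGR2HSV)
blobs((h[...,1]<50)&(h[...,2]>120),p,40,60,(170,275,345,315))
E
```

```text
t 8.37 gap 0.500 gf 0.0 [462.0414 192.6824 102.914 ] F [-0.3625  0.617  -0.134 ] M [-0.0525 -0.0734 -0.0177]
[[ 0.1012  0.9949 -0.0008]
 [ 0.9949 -0.1012 -0.0004]
 [-0.0005 -0.0008 -1.    ]]
F [-0.0201  0.0836  0.0209] [0.4815 0.465  0.5157] M [-0.0314 -0.067  -0.0058] [0.0308 0.0282 0.0209] [462.2692 193.1669 103.1974] t 9.5167
area 474 c [300.9835 299.638 ] world c [442.349    3.6319  40.    ] corners
 [[269.1814 299.8218 440.2588  92.892 ]
 [270.1278 291.9354 462.3371  91.033 ]
 [332.7855 299.4543 444.4474 -85.976 ]
 [331.8391 307.3407 422.3916 -83.6355]]
area 75 c [189.9827 312.2069] world c [402.1699 311.6115  40.    ] corners
 [[183.6207 305.5517 420.1997 330.3858]
 [190.     303.     427.5576 313.1618]
 [196.3448 318.8621 384.2063 292.9063]
 [189.9655 321.4138 376.9373 310.0707]]
```

>>> {"fn": "jog_arm", "kwargs": {
  "commands": [
    [[0,0,0],[0,0,0],0],
    [[0,0,0],[0,0,0],0],
    [[0,0,0],[0,0,0],0],
    [[0,0,0],[0,0,0],0],
    [[0,0,0],[0,0,0],0],
    [[0,0,0],[0,0,0],0],
    [[0,0,0],[0,0,0],0],
    [[0,0,0],[0,0,0],0]
  ]
}}

```text
t: 10.28
tcp_pos: [462.3, 193.2, 103.2]
ee_rot: [[0.101, 0.995, -0.0], [0.995, -0.101, 0.0], [0.0, -0.0, -1.0]]
force: [0.4, -0.5, 0.8]
finger_gap: 0.212
grasp_force: 30.0
```

>>> {"fn": "jog_arm", "kwargs": {
  "commands": [
    [[0,0,-0.005],[0,0,0],0],
    [[0,0,-0.01],[0,0,0],0],
    [[0,0,-0.015],[0,0,0],0],
    [[0,0,-0.02],[0,0,0],0],
    [[0,0,-0.02],[0,0,0],0],
    [[0,0,-0.02],[0,0,0],0],
    [[0,0,-0.02],[0,0,0],0],
    [[0,0,-0.015],[0,0,0],0],
    [[0,0,-0.01],[0,0,0],0],
    [[0,0,-0.005],[0,0,0],0],
    [[0,0,0],[0,0,0],0],
    [[0,0,0],[0,0,0],0]
  ]
}}

```text
t: 11.28
tcp_pos: [462.0, 192.9, 242.8]
ee_rot: [[0.101, 0.995, -0.0], [0.995, -0.101, -0.0], [-0.0, -0.0, -1.0]]
force: [0.5, 0.3, -5.5]
finger_gap: 0.212
grasp_force: 30.0
```

```bash
python3 - <<'E'
from h import *
T=np.load("tare.npy");s=st();print(s["ee_rot"]);F,M=avg(36);F-=T[0];M-=T[1];print(F,M, "com dy:",M[0]/F[2]*1000,"dx",-M[1]/F[2]*1000)
im=capture("scene");cv2.imwrite("pics/s4.png",im)
E
```

```text
t 11.28 gap 0.212 gf 30.0 [462.0472 192.8907 242.7947] F [ 0.5244  0.256  -5.4535] M [-0.0762 -0.0367 -0.0121]
[[ 0.1014  0.9948 -0.0004]
 [ 0.9948 -0.1014 -0.0003]
 [-0.0003 -0.0004 -1.    ]]
F [ 0.0454  0.094  -5.8672] [0.4959 0.5406 0.471 ] M [-0.0669 -0.0693  0.0009] [0.0262 0.0308 0.0272] [462.2684 193.1564 243.2114] t 13.0333
[ 0.0655  0.0104 -5.8881] [-0.0356 -0.0023  0.0066] com dy: 6.0423434776688625 dx -0.3857796210580933
```

>>> {"fn": "jog_arm", "kwargs": {
  "commands": [
    [[-0.0081,0.0095,0],[0,0,0],0],
    [[-0.016,0.019,0],[0,0,0],0],
    [[-0.018,0.021,0],[0,0,0],0],
    [[-0.022,0.026,0],[0,0,0],0],
    [[-0.022,0.026,0],[0,0,0],0],
    [[-0.022,0.026,0],[0,0,0],0],
    [[-0.02,0.023,0],[0,0,0],0],
    [[-0.016,0.019,0],[0,0,0],0],
    [[-0.008,0.01,0.008],[0,0,0],0],
    [[0,0,0.01],[0,0,0],0],
    [[0,0,0.007],[0,0,0],0],
    [[0,0,0],[0,0,0],0]
  ]
}}

```text
t: 14.13
tcp_pos: [624.1, 24.3, 216.1]
ee_rot: [[0.1, 0.995, -0.003], [0.995, -0.1, 0.0], [0.0, -0.003, -1.0]]
force: [-1.0, 0.3, -5.7]
finger_gap: 0.211
grasp_force: 30.0
```

>>> {"fn": "jog_arm", "kwargs": {
  "commands": [
    [[0,0,0],[0,0,0],0],
    [[0,0,0],[0,0,0],0]
  ]
}}

```text
t: 14.3
tcp_pos: [625.1, 24.6, 218.6]
ee_rot: [[0.1, 0.995, 0.0], [0.995, -0.1, 0.0], [0.0, 0.0, -1.0]]
force: [0.0, -0.0, -5.0]
finger_gap: 0.209
grasp_force: 30.0
```

```bash
python3 - <<'E'
from h import *
s=st();print(s["ee_rot"]);F,M=avg(40);print("com dy, pooled tare:",(M[0]+.0363)/F[2]*1000)
p=camera_params("wrist");im=capture("wrist");cv2.imwrite("pics/w4.png",im);np.save("pics/w4.npy",p,allow_pickle=True)
E
```

```text
t 14.30 gap 0.209 gf 30.0 [625.1454  24.6314 218.5683] F [ 0.011  -0.0298 -5.0124] M [-0.021  -0.0937  0.0048]
[[ 0.0998  0.995   0.0002]
 [ 0.995  -0.0998  0.0002]
 [ 0.0002  0.0002 -1.    ]]
F [ 0.0427 -0.0099 -5.7256] [0.6183 0.4787 0.5003] M [-0.0563 -0.0769  0.0006] [0.0305 0.0285 0.0274] [625.4476  23.6598 218.2179] t 16.25
com dy, pooled tare: 3.4967422372876014
```

View pics/w4.png

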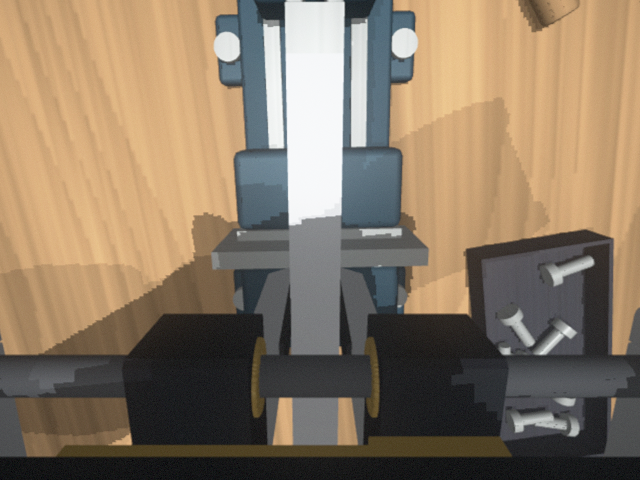

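The wrist view shows the lever held above the vice, with the shaded bar crossing at rows 235–268, columns 212–428.

```bash
python3 - <<'E'
from h import *
p=np.load("pics/w4.npy",allow_pickle=True).item();im=cv2.imread("pics/w4.png");g=cv2.cvtColor(im,cv2.COLOR_BGR2GRAY)
for c in (225,250,270,370,400,420): print(c,[int(v) for v in g[226:276,c]])
for c in (225,250,270,370,400,420):
    print(c,ray(p,[[c,r] for r in (249,267)],95)[:,:2].ravel())
E
```

```text
225 [120, 119, 120, 120, 119, 120, 121, 120, 122, 120, 113, 98, 90, 83, 85, 84, 86, 82, 83, 86, 87, 85, 86, 84, 84, 84, 102, 109, 107, 106, 106, 107, 105, 109, 108, 109, 109, 107, 107, 108, 109, 103, 107, 102, 99, 97, 100, 95, 95, 97]
250 [76, 72, 62, 64, 83, 106, 111, 114, 114, 114, 114, 116, 112, 114, 104, 86, 83, 82, 85, 84, 84, 82, 86, 84, 84, 94, 105, 112, 110, 109, 111, 108, 108, 111, 108, 106, 108, 113, 110, 107, 107, 110, 99, 67, 50, 46, 49, 56, 52, 58]
270 [59, 58, 59, 74, 96, 115, 116, 116, 112, 116, 116, 114, 118, 117, 99, 88, 82, 86, 85, 86, 86, 84, 82, 87, 85, 103, 114, 113, 114, 113, 110, 113, 111, 111, 112, 112, 113, 111, 111, 110, 111, 111, 83, 57, 49, 51, 60, 84, 94, 95]
370 [64, 77, 111, 182, 208, 205, 202, 204, 199, 152, 115, 117, 106, 92, 85, 86, 87, 86, 86, 84, 85, 88, 87, 104, 114, 114, 114, 119, 113, 118, 116, 115, 114, 116, 114, 113, 116, 114, 116, 116, 92, 63, 50, 52, 55, 57, 56, 57, 57, 51]
400 [82, 95, 155, 193, 199, 199, 199, 199, 196, 154, 115, 107, 92, 85, 85, 86, 87, 86, 84, 86, 85, 83, 94, 109, 119, 115, 114, 114, 113, 114, 112, 116, 113, 114, 114, 112, 114, 114, 116, 112, 81, 55, 53, 55, 56, 57, 59, 58, 62, 54]
420 [161, 164, 161, 162, 157, 162, 161, 160, 161, 160, 159, 160, 160, 151, 124, 98, 85, 86, 86, 88, 89, 88, 101, 110, 116, 113, 114, 115, 115, 113, 115, 114, 113, 114, 113, 114, 113, 114, 110, 123, 146, 155, 157, 153, 156, 155, 157, 157, 152, 155]
225 [576.7097  39.1665 575.0681  28.8435]
250 [590.4184  37.7588 588.9382  27.418 ]
270 [601.3879  36.6324 600.0368  26.2773]
370 [656.2677  30.9971 655.563   20.5703]
400 [672.7423  29.3054 672.2318  18.8571]
420 [683.7281  28.1773 683.3471  17.7146]
```

>>> {"fn": "jog_arm", "kwargs": {
  "commands": [
    [[0.001,0,0.004],[0,0,0],0],
    [[0,0,0.006],[0,0,0],0],
    [[0,0,0.004],[0,0,0],0],
    [[0,0,0.002],[0,0,0],0],
    [[0,0,0.001],[0,0,0],0],
    [[0,0,0],[0,0,0],0],
    [[0,0,0],[0,0,0],0],
    [[0,0,0],[0,0,0],0]
  ]
}}

```text
t: 17.02
tcp_pos: [625.7, 24.6, 201.4]
ee_rot: [[0.101, 0.995, 0.0], [0.995, -0.101, 0.0], [0.0, 0.0, -1.0]]
force: [-0.3, -0.9, -5.8]
finger_gap: 0.211
grasp_force: 30.0
```

>>> {"fn": "jog_arm", "kwargs": {
  "commands": [
    [[0,0,0.001],[0,0,0],0],
    [[0,0,0],[0,0,0],0],
    [[0,0,0],[0,0,0],0]
  ]
}}

```text
t: 17.27
tcp_pos: [625.5, 24.7, 200.2]
ee_rot: [[0.101, 0.995, 0.0], [0.995, -0.101, 0.0], [0.0, 0.0, -1.0]]
force: [0.5, -0.9, -6.2]
finger_gap: 0.212
grasp_force: 30.0
```

>>> {"fn": "jog_arm", "kwargs": {
  "commands": [
    [[0,0,0.0005],[0,0,0],0],
    [[0,0,0],[0,0,0],0],
    [[0,0,0],[0,0,0],0]
  ]
}}

```text
t: 17.52
tcp_pos: [625.5, 24.6, 199.7]
ee_rot: [[0.101, 0.995, 0.0], [0.995, -0.101, 0.0], [0.0, 0.0, -1.0]]
force: [-0.1, 0.5, -6.0]
finger_gap: 0.215
grasp_force: 30.0
```

>>> {"fn": "jog_arm", "kwargs": {
  "commands": [
    [[0,0,0.0005],[0,0,0],0],
    [[0,0,0],[0,0,0],0],
    [[0,0,0],[0,0,0],0]
  ]
}}

```text
t: 17.77
tcp_pos: [625.5, 24.6, 199.2]
ee_rot: [[0.101, 0.995, -0.0], [0.995, -0.101, 0.0], [0.0, -0.0, -1.0]]
force: [0.5, 0.5, -5.3]
finger_gap: 0.213
grasp_force: 30.0
```

>>> {"fn": "jog_arm", "kwargs": {
  "commands": [
    [[0,0,0.0005],[0,0,0],0],
    [[0,0,0],[0,0,0],0],
    [[0,0,0],[0,0,0],0]
  ]
}}

```text
t: 18.02
tcp_pos: [625.5, 24.6, 198.7]
ee_rot: [[0.101, 0.995, -0.0], [0.995, -0.101, 0.0], [0.0, -0.0, -1.0]]
force: [0.1, -0.0, -5.1]
finger_gap: 0.209
grasp_force: 30.0
```

>>> {"fn": "jog_arm", "kwargs": {
  "commands": [
    [[0,0,0.0005],[0,0,0],0],
    [[0,0,0],[0,0,0],0],
    [[0,0,0],[0,0,0],0]
  ]
}}

```text
t: 18.27
tcp_pos: [625.6, 24.7, 198.3]
ee_rot: [[0.101, 0.995, 0.0], [0.995, -0.101, 0.0], [0.0, 0.0, -1.0]]
force: [-0.0, 0.7, -5.3]
finger_gap: 0.209
grasp_force: 30.0
```

>>> {"fn": "jog_arm", "kwargs": {
  "commands": [
    [[0,0,0.0005],[0,0,0],0],
    [[0,0,0],[0,0,0],0],
    [[0,0,0],[0,0,0],0]
  ]
}}

```text
t: 18.52
tcp_pos: [625.6, 24.7, 198.2]
ee_rot: [[0.101, 0.995, 0.0], [0.995, -0.101, -0.0], [-0.0, 0.0, -1.0]]
force: [-4.3, -0.9, 6.7]
finger_gap: 0.209
grasp_force: 30.0
```

>>> {"fn": "jog_arm", "kwargs": {
  "commands": [
    [[0,0,0.0004],[0,0,0],0],
    [[0,0,0],[0,0,0],0],
    [[0,0,0],[0,0,0],0]
  ]
}}

```text
t: 18.77
tcp_pos: [625.6, 24.7, 198.2]
ee_rot: [[0.101, 0.995, 0.0], [0.995, -0.101, -0.0], [-0.0, 0.001, -1.0]]
force: [-7.0, -1.5, 11.7]
finger_gap: 0.211
grasp_force: 30.0
```

```bash
python3 - <<'E'
from h import *
F,M=avg(16);dF=F-[0.05,0.02,-5.83];dM=M-[-.0613,-.073,0.001]
print(dF,dM,"contact y if ref TCP:",(dM[0]-0.103*dF[1])/dF[2]*1000, "ref grip:",(dM[0]-0.025*dF[1])/dF[2]*1000)
E
```

```text
F [-6.6839 -1.1737 11.6565] [0.4294 0.4581 0.4678] M [-0.2664  1.5786  0.0128] [0.0226 0.0356 0.0379] [625.6285  24.6799 198.2226] t 19.5167
[-6.7339 -1.1937 17.4865] [-0.2051  1.6516  0.0118] contact y if ref TCP: -4.698127509887153 ref grip: -10.022767766589471
```

>>> {"fn": "jog_arm", "kwargs": {
  "commands": [
    [[0,0,-0.0006],[0,0,0],0],
    [[0,0,0],[0,0,0],0],
    [[0,0,0],[0,0,0],0]
  ]
}}

```text
t: 19.82
tcp_pos: [625.6, 24.7, 198.2]
ee_rot: [[0.101, 0.995, 0.0], [0.995, -0.101, -0.0], [-0.0, 0.0, -1.0]]
force: [-4.3, -1.2, 5.6]
finger_gap: 0.214
grasp_force: 30.0
```

>>> {"fn": "jog_arm", "kwargs": {
  "commands": [
    [[0,0,-0.0003],[0,0,0],0],
    [[0,0,0],[0,0,0],0],
    [[0,0,0],[0,0,0],0]
  ]
}}

```text
t: 20.07
tcp_pos: [625.6, 24.7, 198.3]
ee_rot: [[0.101, 0.995, 0.0], [0.995, -0.101, 0.0], [0.0, 0.0, -1.0]]
force: [-1.7, 1.0, 2.3]
finger_gap: 0.21
grasp_force: 30.0
```

>>> {"fn": "jog_arm", "kwargs": {
  "commands": [
    [[0,0,0],[0,0,0],0.26],
    [[0,0,0],[0,0,0],0.26],
    [[0,0,0],[0,0,0],0.26]
  ]
}}

```text
t: 20.32
tcp_pos: [625.7, 24.7, 198.2]
ee_rot: [[0.101, 0.995, 0.0], [0.995, -0.101, 0.0], [0.0, 0.0, -1.0]]
force: [0.3, 0.4, -0.1]
finger_gap: 0.263
grasp_force: 0.0
```

```bash
cat >> h.py <<'E'
def tilt(im=None):
    "lever pitch from the scene view: ends of its lower/upper edge not needed, use cap and fork heights"
    im=capture("scene") if im is None else im
    return im
E
python3 - <<'E'
from h import *
st();a=capture("scene");[capture("top") for _ in range(3)];b=capture("scene");c=capture("wrist");cv2.imwrite("pics/s5a.png",a);cv2.imwrite("pics/s5b.png",b);cv2.imwrite("pics/w5.png",c)
st();print(cv2.absdiff(a,b).max(),(cv2.absdiff(a,b).max(-1)>25).sum())
cv2.imwrite("pics/s5c.png",cv2.resize(b[100:300,200:440],None,fx=3,fy=3,interpolation=cv2.INTER_CUBIC))
E
```

```text
t 20.32 gap 0.263 gf 0.0 [625.7195  24.6889 198.1886] F [ 0.3243  0.4153 -0.0722] M [-0.0143 -0.0382  0.0069]
t 20.62 gap 0.261 gf 0.0 [625.5563  24.6675 198.2153] F [ 1.3356 -0.8275  0.3618] M [-0.0447 -0.0121 -0.0211]
25 0
```

View pics/s5c.png

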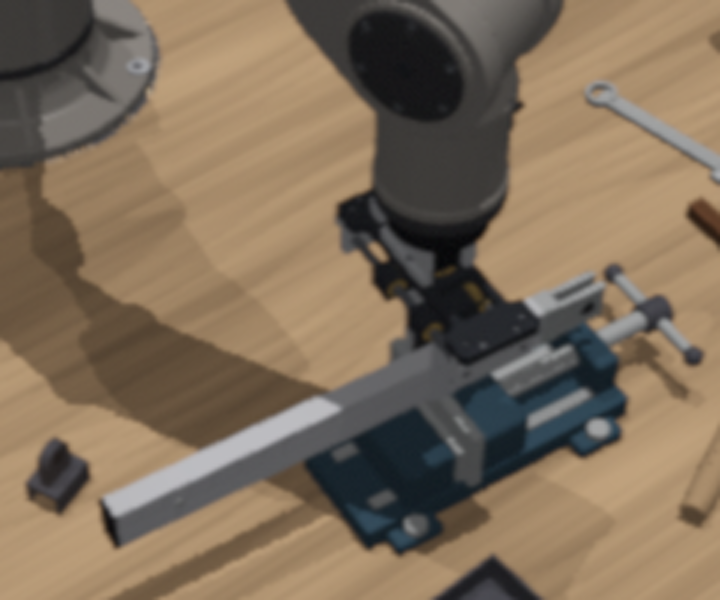

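The lever is resting level on the bar by itself. Two frames 0.2 s apart show no motion. The saddle, with its upright lug, is at lower left. I'll open the gripper, back off upwards and go to look at the saddle.

>>> {"fn": "jog_arm", "kwargs": {
  "commands": [
    [[0,0,0],[0,0,0],0.5],
    [[0,0,0],[0,0,0],0.5],
    [[0,0,0],[0,0,0],0.5],
    [[0,0,0],[0,0,0],0.5],
    [[0,0,-0.005],[0,0,0],0.5],
    [[0,0,-0.01],[0,0,0],0.5],
    [[0,0,-0.02],[0,0,0],0.5],
    [[0,0,-0.03],[0,0,0],0.5],
    [[0,0,-0.03],[0,0,0],0.5],
    [[0,0,-0.03],[0,0,0],0.5]
  ]
}}

```text
t: 21.45
tcp_pos: [625.3, 24.8, 325.6]
ee_rot: [[0.101, 0.995, 0.0], [0.995, -0.101, 0.0], [0.0, 0.0, -1.0]]
force: [1.3, -0.3, 1.1]
finger_gap: 0.498
grasp_force: 0.0
```

```bash
python3 - <<'E'
from h import *
s=st();plan([(467,-200,330)],-5.5,.5,34);a=cv2.imread("pics/s5b.png");b=capture("scene")
print((cv2.absdiff(a,b)[195:300,230:300].max(-1)>30).sum())
E
```

```text
t 21.45 gap 0.498 gf 0.0 [625.3292  24.797  325.5877] F [ 1.2752 -0.3462  1.1391] M [ 0.0174 -0.0558 -0.0216]
9 [[[-0.0266, -0.015, -0.0005], [0.02, -0.02, -0.29], 0.5], [[-0.0266, -0.0151, -0.0005], [0.0, 0.0, -0.0], 0.5], [[-0.0265, -0.0151, -0.0005], [0.0, 0.0, -0.0], 0.5], [[-0.0266, -0.0151, -0.0005], [0.0, 0.0, -0.0], 0.5], [[-0.0265, -0.0151, -0.0005], [0.0, 0.0, -0.0], 0.5], [[-0.0266, -0.0152, -0.0005], [0.0, 0.0, -0.0], 0.5], [[-0.0265, -0.0151, -0.0004], [0.0, 0.0, -0.0], 0.5], [[-0.0266, -0.0151, -0.0005], [0.0, 0.0, -0.0], 0.5], [[-0.0265, -0.0151, -0.0005], [0.0, 0.0, -0.0], 0.5]]
end [ 467.003  -199.9759  329.9758] yaw left 0.006013855359706982
313
```

```bash
python3 - <<'E'
from h import *
a=cv2.imread("pics/s5b.png");b=capture("scene");cv2.imwrite("pics/s6.png",b)
cv2.imwrite("pics/s6c.png",np.hstack([cv2.resize(x[170:300,225:325],None,fx=4,fy=4,interpolation=cv2.INTER_CUBIC) for x in (a,b)]))
E
```

```text
(no output)
```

View pics/s6c.png

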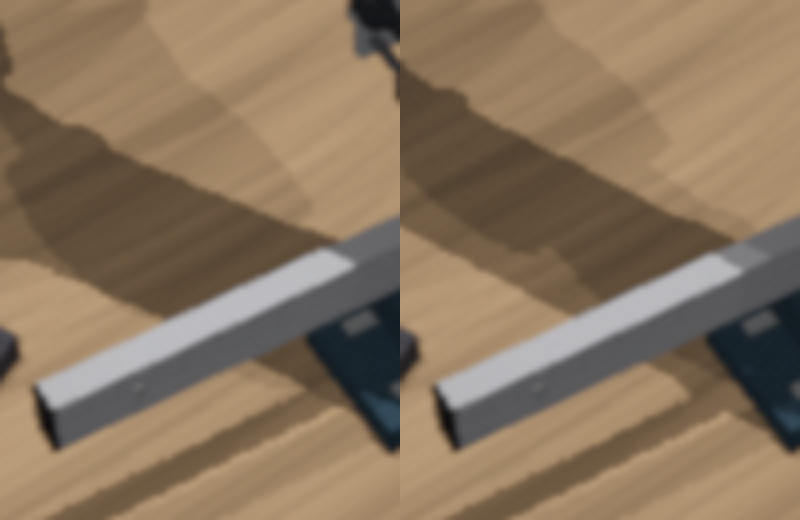

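The cap corner is at the same place in both crops, (57,450) and (457,450), so the lever has not moved and only the shadows changed. Next I go to the saddle.

>>> {"fn": "jog_arm", "kwargs": {
  "commands": [
    [[-0.0265,-0.015,0],[0,0,0],0.5],
    [[-0.0265,-0.015,0],[0,0,0],0.5],
    [[-0.0265,-0.015,0],[0,0,0],0.5],
    [[-0.0265,-0.015,0],[0,0,0],0.5],
    [[-0.0265,-0.015,0],[0,0,0],0.5],
    [[-0.0265,-0.015,0],[0,0,0],0.5],
    [[-0.0265,-0.015,0],[0,0,0],0.5],
    [[-0.0265,-0.015,0],[0,0,0],0.5],
    [[-0.0265,-0.015,0],[0,0,0],0.5],
    [[0,0,0],[0,0,0],0.5],
    [[0,0,0],[0,0,0],0.5],
    [[0,0,0],[0,0,0],0.5]
  ]
}}

```text
t: 22.55
tcp_pos: [467.4, -198.5, 323.6]
ee_rot: [[0.101, 0.995, 0.001], [0.995, -0.101, 0.0], [0.0, 0.001, -1.0]]
force: [0.9, 0.2, -0.3]
finger_gap: 0.504
grasp_force: 0.0
```

```bash
python3 - <<'E'
from h import *
s=st();p=camera_params("wrist");im=capture("wrist");cv2.imwrite("pics/w7.png",im);np.save("pics/w7.npy",p,allow_pickle=True)
u=proj(p,[[467,-232,20]])[0].astype(int);print(u)
x0,y0=max(0,u[0]-90),max(0,u[1]-70);print(x0,y0);cv2.imwrite("pics/w7c.png",cv2.resize(im[y0:y0+130,x0:x0+180],None,fx=4,fy=4,interpolation=cv2.INTER_CUBIC))
g=cv2.cvtColor(im,cv2.COLOR_BGR2GRAY)
m=np.zeros_like(g,bool);m[u[1]-60:u[1]+60,u[0]-60:u[0]+60]=True
for z in(0,24,59): blobs(m&(g<70),p,z,100)
E
```

```text
t 22.55 gap 0.504 gf 0.0 [ 467.3759 -198.4691  323.5886] F [ 0.9146  0.1708 -0.3482] M [ 0.0028 -0.1136 -0.0577]
[317 241]
227 171
area 113 c [322.8303 243.9367] world c [ 471.8655 -240.165     0.    ] corners
 [[ 307.0588  237.2353  455.6332 -230.9552]
 [ 314.6606  228.8733  464.7488 -222.5706]
 [ 338.6018  250.638   488.2423 -249.4568]
 [ 331.      259.      479.1227 -258.1067]]
area 234 c [262.  285.5] world c [ 399.7525 -281.014     0.    ] corners
 [[ 257.      271.      396.5506 -263.5492]
 [ 267.      271.      407.5326 -264.6797]
 [ 267.      300.      403.0167 -298.819 ]
 [ 257.      300.      391.822  -297.6642]]
area 218 c [370. 286.] world c [ 519.5453 -293.9558    0.    ] corners
 [[ 364.      272.      514.0531 -276.8173]
 [ 376.      272.      527.2596 -278.1769]
 [ 376.      300.      525.1409 -311.4171]
 [ 364.      300.      511.6869 -310.0292]]
area 113 c [322.8303 243.9367] world c [ 471.9594 -233.6339   24.    ] corners
 [[ 307.0588  237.2353  456.6864 -224.9683]
 [ 314.6606  228.8733  465.2633 -217.0792]
 [ 338.6018  250.638   487.3684 -242.3765]
 [ 331.      25
[... 565 characters left out ...]
.0964 -224.1093   59.    ] corners
 [[ 307.0588  237.2353  458.2223 -216.2375]
 [ 314.6606  228.8733  466.0136 -209.071 ]
 [ 338.6018  250.638   486.0939 -232.0511]
 [ 331.      259.      478.2993 -239.4444]]
area 234 c [262.  285.5] world c [ 410.4601 -259.0237   59.    ] corners
 [[ 257.      271.      407.7234 -244.0962]
 [ 267.      271.      417.11   -245.0624]
 [ 267.      300.      413.2501 -274.2419]
 [ 257.      300.      403.6817 -273.2548]]
area 218 c [370. 286.] world c [ 512.8491 -270.0852   59.    ] corners
 [[ 364.      272.      508.1548 -255.4366]
 [ 376.      272.      519.4427 -256.5987]
 [ 376.      300.      517.6318 -285.0097]
 [ 364.      300.      506.1325 -283.8234]]
```

View pics/w7c.png

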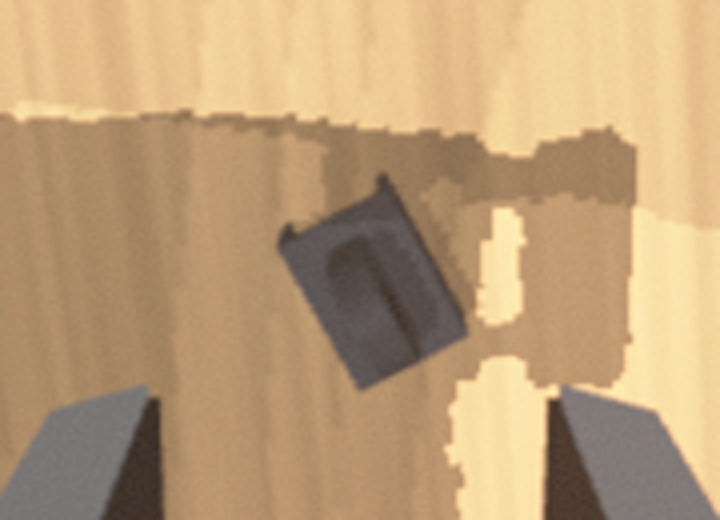

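The wrist crop shows the saddle plate with corners near (283,245), (362,388), (467,330) and (385,190). The lug runs along its long axis.

```bash
python3 - <<'E'
from h import *
p=np.load("pics/w7.npy",allow_pickle=True).item()
c=np.array([[283,245],[362,388],[467,330],[385,190]])/4-.375+np.array([227,171])
W=ray(p,c,24)[:,:2];print(W)
print("sides",[np.linalg.norm(W[i]-W[(i+1)%4]) for i in range(4)])
d=(W[0]-W[1])+(W[3]-W[2]);d/=np.linalg.norm(d);mid=(W[1]+W[2])/2;print("dir",d,np.degrees(np.arctan2(d[1],d[0])),"centre",mid+22*d,"avg",W.mean(0))
e=W[1]-W[2];print("short dir",np.degrees(np.arctan2(e[1],e[0])))
# same from top view: dark blob
T=camera_params("top");print("top proj of centre z24",proj(T,[[*(mid+22*d),24]]))
E
```

```text
[[ 447.5211 -218.395 ]
 [ 463.6135 -258.3617]
 [ 492.0178 -245.5273]
 [ 474.5994 -206.901 ]]
sides [np.float64(43.084813262135754), np.float64(31.16928759073262), np.float64(42.37210202896362), np.float64(29.416800437551043)]
dir [-0.3922  0.9199] 113.09253005050672 centre [ 469.1868 -231.7073] avg [ 469.438  -232.2963]
short dir -155.68433852845087
top proj of centre z24 [[383.3663 291.8156]]
```

```bash
python3 - <<'E'
from h import *
s=st();plan([(469.3,-232,290),(469.3,-232,150)],23.1,.5,28)
E
```

```text
t 22.60 gap 0.500 gf 0.0 [ 467.5934 -198.0969  323.479 ] F [0.0189 0.7839 0.2928] M [-0.0415 -0.0712  0.0582]
7 [[[-0.0168, 0.0025, 0.0167], [0.01, -0.0, -6.5], 0.5], [[-0.017, 0.0007, 0.0168], [0.01, -0.0, -6.5], 0.5], [[0.0, -0.0, 0.028], [0.0, -0.0, -6.5], 0.5], [[0.0, -0.0, 0.028], [0.01, -0.0, -6.5], 0.5], [[0.0, -0.0, 0.028], [0.0, -0.01, -2.85], 0.5], [[0.0, -0.0, 0.028], [0.0, 0.0, 0.0], 0.5], [[0.0001, -0.0, 0.028], [0.0, 0.0, 0.0], 0.5]]
end [ 469.3066 -231.9432  149.9736] yaw left 0.003925949844102837
```

>>> {"fn": "jog_arm", "kwargs": {
  "commands": [
    [[-0.017,0.0025,0.0165],[0,0,-6.5],0.5],
    [[-0.017,0.0005,0.017],[0,0,-6.5],0.5],
    [[0,0,0.028],[0,0,-6.5],0.5],
    [[0,0,0.028],[0,0,-6.5],0.5],
    [[0,0,0.028],[0,0,-2.85],0.5],
    [[0,0,0.028],[0,0,0],0.5],
    [[0,0,0.015],[0,0,0],0.5],
    [[0,0,0.005],[0,0,0],0.5],
    [[0,0,0],[0,0,0],0.5],
    [[0,0,0],[0,0,0],0.5],
    [[0,0,0],[0,0,0],0.5]
  ]
}}

```text
t: 23.52
tcp_pos: [469.4, -233.0, 158.9]
ee_rot: [[-0.392, 0.92, 0.002], [0.92, 0.392, -0.001], [-0.001, 0.001, -1.0]]
force: [1.4, 0.2, -0.6]
finger_gap: 0.5
grasp_force: 0.0
```

```bash
python3 - <<'E'
from h import *
s=st();plan([(469.3,-232,126)],23.1,.5,15);p=camera_params("wrist");im=capture("wrist")
u=proj(p,[[469.3,-232,59]])[0];print(u);cv2.imwrite("pics/w8.png",im)
x,y=np.clip(u.astype(int),0,None);g=cv2.cvtColor(im,cv2.COLOR_BGR2GRAY);print([int(v) for v in g[min(y,479),x-40:x+40:2]])
E
```

```text
t 23.52 gap 0.500 gf 0.0 [ 469.4179 -232.9902  158.9257] F [ 1.4493  0.1906 -0.6   ] M [-0.0737 -0.1228  0.0075]
3 [[[0.0003, 0.0001, 0.011], [0.07, 0.07, -0.03], 0.5], [[0.0004, 0.0001, 0.011], [0.0, 0.0, -0.0], 0.5], [[0.0003, 0.0001, 0.0109], [0.0, 0.0, -0.0], 0.5]]
end [ 469.3209 -231.9609  126.0255] yaw left 0.005988439561448131
[316.7271 280.4432]
[123, 123, 121, 125, 125, 128, 99, 69, 70, 68, 68, 70, 68, 71, 55, 68, 72, 67, 69, 70, 66, 71, 69, 72, 69, 66, 72, 74, 71, 69, 72, 71, 68, 111, 129, 129, 125, 128, 126, 125]
```

>>> {"fn": "jog_arm", "kwargs": {
  "commands": [
    [[0.0005,0,0.011],[0,0,0],0.5],
    [[0.0005,0,0.011],[0,0,0],0.5],
    [[0,0,0.008],[0,0,0],0.5],
    [[0,0,0.003],[0,0,0],0.3],
    [[0,0,0],[0,0,0],0],
    [[0,0,0],[0,0,0],0],
    [[0,0,0],[0,0,0],0],
    [[0,0,0],[0,0,0],0],
    [[0,0,0],[0,0,0],0],
    [[0,0,0],[0,0,0],0],
    [[0,0,0],[0,0,0],0],
    [[0,0,0],[0,0,0],0]
  ]
}}

```text
t: 24.57
tcp_pos: [468.2, -232.3, 124.9]
ee_rot: [[-0.391, 0.92, 0.0], [0.92, 0.391, -0.0], [-0.0, 0.0, -1.0]]
force: [-1.0, 0.2, 2.5]
finger_gap: 0.104
grasp_force: 30.0
```

>>> {"fn": "jog_arm", "kwargs": {
  "commands": [
    [[0,0,-0.005],[0,0,0],0],
    [[0,0,-0.015],[0,0,0],0],
    [[0,0,-0.025],[0,0,0],0],
    [[0,0,-0.03],[0,0,0],0],
    [[0,0,-0.03],[0,0,0],0],
    [[0,0,-0.03],[0,0,0],0],
    [[0,0,-0.03],[0,0,0],0],
    [[0,0,-0.02],[0,0,0],0],
    [[0,0,-0.01],[0,0,0],0],
    [[0,0,0],[0,0,0],0]
  ]
}}

```text
t: 25.4
tcp_pos: [468.7, -232.4, 321.7]
ee_rot: [[-0.391, 0.92, 0.003], [0.92, 0.391, -0.002], [-0.003, 0.002, -1.0]]
force: [0.4, -0.2, -1.6]
finger_gap: 0.103
grasp_force: 30.0
```

```bash
python3 - <<'E'
from h import *
s=st();im=capture("top");cv2.imwrite("pics/t9.png",im);p=camera_params("top");h=cv2.cvtColor(im,cv2.COLOR_BGR2HSV)
g=cv2.cvtColor(im,cv2.COLOR_BGR2GRAY);L=[]
# lever top centre line at z=135: sample rows of world x profile per world y
for y in (-230,-200,-170,150,170,190):
    xs=np.arange(560,690,.5);u=proj(p,np.c_[xs,np.full_like(xs,y),np.full_like(xs,135)]).astype(np.float32)
    v=cv2.remap(h,u[:,0].reshape(-1,1),u[:,1].reshape(-1,1),cv2.INTER_LINEAR)[:,0]
    k=np.where((v[:,1]<50)&(v[:,2]>130))[0];print(y,xs[k].min() if len(k) else None,xs[k].max() if len(k) else None,len(k)*.5,"expect",626+(y-28.6)*.1015)
plan([(560,-110,322),(626,28.6,300)],-5.8,0,32)
E
```

```text
t 25.40 gap 0.103 gf 30.0 [ 468.6851 -232.3603  321.7217] F [ 0.4344 -0.1861 -1.6099] M [-0.0785 -0.0972 -0.0422]
-230 589.0 609.0 20.5 expect 599.7521
-200 592.0 612.5 21.0 expect 602.7971
-170 595.5 615.5 20.5 expect 605.8421
150 627.0 646.0 11.5 expect 638.3221
170 629.5 648.5 11.5 expect 640.3521
190 623.0 632.5 10.0 expect 642.3821
10 [[[0.0153, 0.0265, -0.0004], [0.01, 0.01, 6.5], 0], [[0.0182, 0.0245, -0.0004], [0.01, 0.01, 6.5], 0], [[0.0209, 0.0224, -0.0005], [0.01, 0.01, 6.5], 0], [[0.0233, 0.0198, -0.0004], [0.01, 0.01, 6.5], 0], [[0.0254, 0.0171, -0.0004], [0.0, 0.01, 2.82], 0], [[0.0289, 0.0103, 0.0044], [0.0, -0.0, -0.0], 0], [[0.0289, 0.0104, 0.0044], [0.0, -0.0, -0.0], 0], [[0.0289, 0.0103, 0.0044], [0.0, -0.0, -0.0], 0], [[0.0289, 0.0103, 0.0044], [0.0, -0.0, -0.0], 0], [[0.0289, 0.0104, 0.0044], [0.0, -0.0, -0.0], 0]]
end [626.0432  28.5561 300.0031] yaw left 0.004484932438202122
```

>>> {"fn": "jog_arm", "kwargs": {
  "commands": [
    [[0.0155,0.0265,0],[0,0,6.5],0],
    [[0.018,0.0245,0],[0,0,6.5],0],
    [[0.021,0.0225,0],[0,0,6.5],0],
    [[0.0235,0.02,0],[0,0,6.5],0],
    [[0.0255,0.017,0],[0,0,2.8],0],
    [[0.029,0.0105,0],[0,0,0],0],
    [[0.029,0.0105,0],[0,0,0],0],
    [[0.029,0.0105,0],[0,0,0],0],
    [[0.029,0.0105,0.01],[0,0,0],0],
    [[0.029,0.0105,0.012],[0,0,0],0],
    [[0,0,0],[0,0,0],0],
    [[0,0,0],[0,0,0],0]
  ]
}}

```text
t: 26.45
tcp_pos: [626.3, 31.6, 294.6]
ee_rot: [[0.097, 0.995, -0.004], [0.995, -0.097, 0.001], [0.001, -0.004, -1.0]]
force: [-0.4, 0.3, -1.6]
finger_gap: 0.106
grasp_force: 30.0
```

>>> {"fn": "jog_arm", "kwargs": {
  "commands": [
    [[0,0,0.008],[0,0,0],0],
    [[0,0,0.008],[0,0,0],0],
    [[0,0,0.004],[0,0,0],0],
    [[0,0,0],[0,0,0],0],
    [[0,0,0],[0,0,0],0],
    [[0,0,0],[0,0,0],0]
  ]
}}

```text
t: 26.95
tcp_pos: [627.0, 29.1, 278.0]
ee_rot: [[0.101, 0.995, 0.0], [0.995, -0.101, -0.0], [0.0, 0.0, -1.0]]
force: [-0.2, 0.0, -1.0]
finger_gap: 0.104
grasp_force: 30.0
```

```bash
python3 - <<'E'
from h import *
s=st();print(s["ee_rot"]);plan([(626,28.6,263)],-5.8,0,20)
F,M=avg(10)
a=cv2.imread("pics/s6.png");b=capture("scene");cv2.imwrite("pics/s10.png",b);w=capture("wrist");cv2.imwrite("pics/w10.png",w)
cv2.imwrite("pics/m10.png",np.hstack([cv2.resize(b[170:300,225:325],None,fx=4,fy=4,interpolation=cv2.INTER_CUBIC)[:480],w[:,130:530]]))
E
```

```text
t 26.95 gap 0.104 gf 30.0 [627.0036  29.1049 277.974 ] F [-0.2447  0.048  -1.04  ] M [-0.088  -0.0576 -0.0176]
[[ 0.1011  0.9949  0.0004]
 [ 0.9949 -0.1011 -0.    ]
 [ 0.      0.0004 -1.    ]]
1 [[[-0.0006, -0.001, 0.015], [0.02, -0.0, -0.0], 0]]
end [625.9543  28.6088 262.9736] yaw left 0.0039862628123404475
F [-0.1892 -0.1724 -1.2669] [0.2167 0.4207 0.4193] M [-0.0346 -0.074   0.0103] [0.0307 0.0286 0.0226] [626.9441  29.5782 277.7669] t 27.4
```

View pics/m10.png

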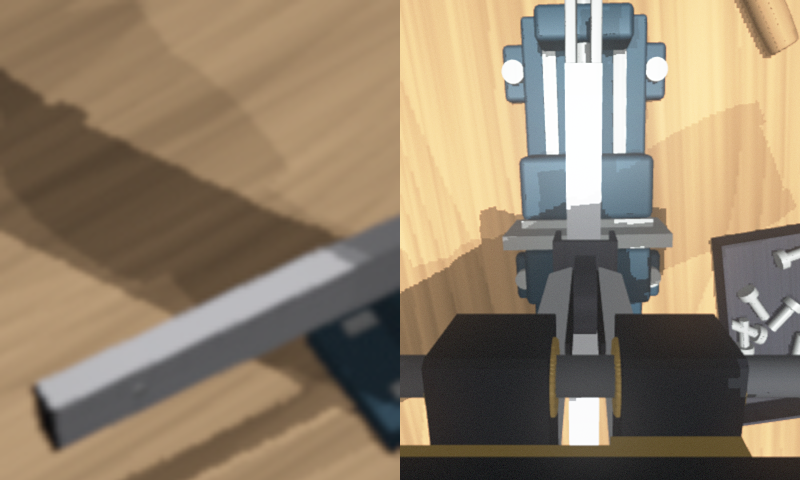

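The left crop shows the lever's cap still at (57,450), so it is level. The right part shows the saddle's legs (cols 554–618, mid 586) straddling the lever (566–602, mid 584), about 1 mm off. I'll correct that and go down.

>>> {"fn": "jog_arm", "kwargs": {
  "commands": [
    [[-0.0009,-0.001,0.004],[0,0,0],0],
    [[0,0,0.005],[0,0,0],0],
    [[0,0,0.003],[0,0,0],0],
    [[0,0,0],[0,0,0],0],
    [[0,0,0],[0,0,0],0],
    [[0,0,0],[0,0,0],0]
  ]
}}

```text
t: 28.05
tcp_pos: [625.9, 28.8, 265.7]
ee_rot: [[0.1, 0.995, -0.0], [0.995, -0.1, 0.0], [0.0, -0.0, -1.0]]
force: [0.8, -0.1, -1.2]
finger_gap: 0.104
grasp_force: 30.0
```

>>> {"fn": "jog_arm", "kwargs": {
  "commands": [
    [[0,0,0.003],[0,0,0],0],
    [[0,0,0.003],[0,0,0],0],
    [[0,0,0.003],[0,0,0],0],
    [[0,0,0.003],[0,0,0],0],
    [[0,0,0.003],[0,0,0],0],
    [[0,0,0.002],[0,0,0],0],
    [[0,0,0],[0,0,0],0],
    [[0,0,0],[0,0,0],0]
  ]
}}

```text
t: 28.72
tcp_pos: [625.8, 28.7, 248.6]
ee_rot: [[0.1, 0.995, -0.0], [0.995, -0.1, 0.0], [0.0, -0.0, -1.0]]
force: [-0.2, -0.0, -1.0]
finger_gap: 0.103
grasp_force: 30.0
```

>>> {"fn": "jog_arm", "kwargs": {
  "commands": [
    [[0,0,0.002],[0,0,0],0],
    [[0,0,0.002],[0,0,0],0],
    [[0,0,0.002],[0,0,0],0],
    [[0,0,0.001],[0,0,0],0],
    [[0,0,0],[0,0,0],0],
    [[0,0,0],[0,0,0],0]
  ]
}}

```text
t: 29.22
tcp_pos: [625.8, 28.7, 241.6]
ee_rot: [[0.1, 0.995, -0.0], [0.995, -0.1, 0.0], [0.0, -0.0, -1.0]]
force: [-0.3, 0.0, -0.5]
finger_gap: 0.106
grasp_force: 30.0
```

>>> {"fn": "jog_arm", "kwargs": {
  "commands": [
    [[0,0,0.0005],[0,0,0],0],
    [[0,0,0],[0,0,0],0],
    [[0,0,0],[0,0,0],0]
  ]
}}

```text
t: 29.47
tcp_pos: [625.9, 28.7, 241.3]
ee_rot: [[0.1, 0.995, 0.0], [0.995, -0.1, 0.0], [0.0, 0.0, -1.0]]
force: [0.4, -0.9, -1.0]
finger_gap: 0.101
grasp_force: 30.0
```

>>> {"fn": "jog_arm", "kwargs": {
  "commands": [
    [[0,0,0.0004],[0,0,0],0],
    [[0,0,0],[0,0,0],0],
    [[0,0,0],[0,0,0],0]
  ]
}}

```text
t: 29.72
tcp_pos: [625.9, 28.7, 240.8]
ee_rot: [[0.101, 0.995, -0.0], [0.995, -0.101, 0.0], [0.0, -0.0, -1.0]]
force: [-0.2, -0.2, -0.5]
finger_gap: 0.101
grasp_force: 30.0
```

>>> {"fn": "jog_arm", "kwargs": {
  "commands": [
    [[0,0,0.0004],[0,0,0],0],
    [[0,0,0],[0,0,0],0],
    [[0,0,0],[0,0,0],0]
  ]
}}

```text
t: 29.97
tcp_pos: [625.8, 28.7, 240.4]
ee_rot: [[0.1, 0.995, 0.0], [0.995, -0.1, 0.0], [0.0, 0.0, -1.0]]
force: [0.2, -0.0, -1.8]
finger_gap: 0.101
grasp_force: 30.0
```

>>> {"fn": "jog_arm", "kwargs": {
  "commands": [
    [[0,0,0.0003],[0,0,0],0],
    [[0,0,0],[0,0,0],0],
    [[0,0,0],[0,0,0],0]
  ]
}}

```text
t: 30.22
tcp_pos: [625.9, 28.8, 240.1]
ee_rot: [[0.1, 0.995, 0.0], [0.995, -0.1, 0.0], [0.0, 0.0, -1.0]]
force: [0.9, -0.6, -1.7]
finger_gap: 0.108
grasp_force: 30.0
```

>>> {"fn": "jog_arm", "kwargs": {
  "commands": [
    [[0,0,0.0003],[0,0,0],0],
    [[0,0,0],[0,0,0],0],
    [[0,0,0],[0,0,0],0]
  ]
}}

```text
t: 30.47
tcp_pos: [625.9, 28.7, 239.9]
ee_rot: [[0.1, 0.995, 0.0], [0.995, -0.1, 0.0], [0.0, 0.0, -1.0]]
force: [-0.1, 0.5, 1.3]
finger_gap: 0.102
grasp_force: 30.0
```

Contact is at 239.9, as predicted, with about 2.5 N. I'll release, opening only enough to clear, and then rise.

>>> {"fn": "jog_arm", "kwargs": {
  "commands": [
    [[0,0,0],[0,0,0],0.15],
    [[0,0,0],[0,0,0],0.2],
    [[0,0,0],[0,0,0],0.4],
    [[0,0,0],[0,0,0],0.4],
    [[0,0,0],[0,0,0],0.4],
    [[0,0,0],[0,0,0],0.4]
  ]
}}

```text
t: 30.97
tcp_pos: [625.9, 28.8, 239.8]
ee_rot: [[0.1, 0.995, 0.0], [0.995, -0.1, 0.0], [0.0, 0.0, -1.0]]
force: [-0.4, 0.1, 0.9]
finger_gap: 0.397
grasp_force: 0.0
```

>>> {"fn": "jog_arm", "kwargs": {
  "commands": [
    [[0,0,-0.003],[0,0,0],0.4],
    [[0,0,-0.008],[0,0,0],0.4],
    [[0,0,-0.015],[0,0,0],0.4],
    [[0,0,-0.02],[0,0,0],0.4],
    [[0,0,-0.02],[0,0,0],0.4],
    [[0,0,-0.02],[0,0,0],0.4],
    [[0,0,-0.01],[0,0,0],0.4],
    [[0,0,0],[0,0,0],0.4]
  ]
}}

```text
t: 31.63
tcp_pos: [626.6, 29.0, 338.6]
ee_rot: [[0.101, 0.995, 0.004], [0.995, -0.101, 0.0], [0.001, 0.004, -1.0]]
force: [-0.1, 0.1, -0.1]
finger_gap: 0.401
grasp_force: 0.0
```

```bash
python3 - <<'E'
from h import *
st();b=capture("scene");w=capture("wrist");cv2.imwrite("pics/s11.png",b)
cv2.imwrite("pics/m11.png",np.hstack([cv2.resize(b[130:290,225:425],None,fx=2.5,fy=2.5,interpolation=cv2.INTER_CUBIC),w[60:460,170:470]]))
a=cv2.imread("pics/s10.png");print((cv2.absdiff(a,b)[245:290,225:290].max(-1)>30).sum())
E
```

```text
t 31.63 gap 0.401 gf 0.0 [626.5778  28.9902 338.556 ] F [-0.0847  0.0643 -0.0785] M [-0.0365 -0.0796  0.0118]
0
```

View pics/m11.png

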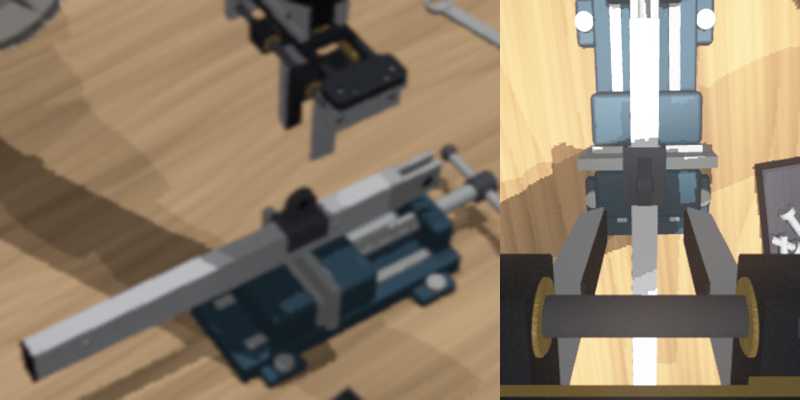

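The picture shows the saddle astride the lever above the bar, with the lever level, the cap region unchanged and the gripper clear. I'm handing in.

```bash
python3 -c "
from bench import hand_in;print(hand_in())"
```

```text
the job is handed in; nothing more can be done
None
```

The job is handed in at about 32 s of the 72 s allowed; no verdict came back, but the last pictures show the lever level on the bar's edge, the saddle astride it straight above the edge and the gripper clear.

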